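# Put a printing stamp away in the spring-latched drawer

### The job

Put the stamp with the navy pattern away in the little stamp drawer: press the red release button under the shelf so that the drawer pops out, lay the stamp flat in it with the pattern up and let go, then push the drawer fully home until it clicks and stays shut. Leave the stamp with the red pattern and the two jars on the shelf where they are.

Things in the scene. Friction and masses are not known exactly. Their poses are not given: they have to be found in the camera images.
- unit: Fixed wood and grey drawer unit, 160 deep (own x) x 130 wide (y). Origin: centre of its underside; +x front to back; the drawer comes out along own -x. Case 85 high, front top edge bevelled 35 deg (x -80, z 52 to x -33, z 85 mm) with the red button. Shelf above: underside z 182, top 194, front edge x -62 mm, so press the button and push the drawer home with the tool tilted, from the front.
- release_top (a point): Centre of the top of the red round release button, 26 mm in diameter, 9.5 mm proud of its black collar. Own z points out along the button's axis, toward the unit's front and up, 35 deg from vertical; own y is parallel to the unit's y.
- release (a joint): Travel of the button, m: 0 up, 0.008 fully pressed. Spring 2 N at the start, 5 N fully down. Pressed more than about 5 mm it frees the drawer; let go, it rises again. It dips by itself for a moment when the drawer is pushed past the latch.
- tray (a joint): How far the drawer is out, m: 0 front flush with the case; latched it rests at 0 to 0.002; 0.115 fully out. Freed, a spring drives it out in under 1.5 s (5 N at home, 2.5 N when out). To latch it, push it 1 to 4 mm deeper than flush (its stop is at 4 mm), about 8 N of push, 12 N is ample; let go, it settles back near 0 and stays.
- tray_floor (a point): Centre of the upper surface of the drawer's floor, 10 mm above the table; moves with the drawer, axes as the unit's. The floor is 100 (x) x 90 (y) mm; side and back walls rise only 7 mm above it, the front panel 40 mm. Fully out, the floor lies 7 to 107 mm in front of the case.
- tray_front (a point): Centre of the outer face of the drawer's wooden front panel (114 wide, 44 high, its lower edge 6 mm above the table), 28 mm above the table; moves with the drawer, axes as the unit's. Push here along the unit's +x.
- stamp_navy: The stamp to put away: wooden block 55 (x) x 56 (y) mm, 27 high, with a pattern of navy diamonds on top, about 90 g; stands among the flat folds of a thin cloth. Origin: centre of its underside, at table height; z up.
- stamp_red: Another stamp, to be left alone: wooden block 55 x 65 mm, 27 high, with red dots on top. Origin: centre of its underside.
- jar_orange: Glass jar of orange-brown paste with a white lid, 52 mm diameter, 55 high, standing on the unit's shelf; leave it. Origin: centre of its underside.
- jar_blue: Glass jar of dark blue paste with a black lid, 56 mm diameter, 63 high, standing on the unit's shelf; leave it. Origin: centre of its underside.

How it is judged:
On the way, in this order (a step that is already met when the one before it is completed fails the run):
1. the drawer has popped out (more than 100 mm) with the stamp not yet in it (value of joint tray above 0.1 m and horizontal distance between stamp_navy and tray_floor above 0.08 m), for 0.2 s.
2. the navy stamp lies flat on the floor of the open drawer, pattern up, let go (value of joint tray above 0.06 m and x of stamp_navy in the frame of tray_floor between -0.04 and 0.04 m and y of stamp_navy in the frame of tray_floor between -0.035 and 0.035 m and z of stamp_navy in the frame of tray_floor below 0.004 m and angle between stamp_navy's own z axis and vertical below 0.12 rad and contact force between stamp_navy and the fingers below 0.1 N), for 0.2 s.
At the end, for the whole second after the job is handed in: The drawer is latched shut (within 5 mm of flush with nothing pushing it), the button is up again (within 2 mm), and the navy stamp lies at rest, flat on the drawer's floor, pattern up (tilt under 0.12 rad, its centre within 40 mm front to back and 35 mm sideways of the floor's centre) (value of joint tray below 0.005 m and value of joint release below 0.002 m and x of stamp_navy in the frame of tray_floor between -0.04 and 0.04 m and y of stamp_navy in the frame of tray_floor between -0.035 and 0.035 m and z of stamp_navy in the frame of tray_floor between -0.004 and 0.004 m and angle between stamp_navy's own z axis and vertical below 0.12 rad and linear speed of stamp_navy below 0.02 m/s); the robot touches nothing.
It fails at once if the red stamp is moved by more than 20 mm (distance of stamp_red from where it was at the start of the episode above 0.02 m).
It fails at once if a jar on the shelf is moved by more than 20 mm (distance of any of jar_orange, jar_blue from where it was at the start of the episode above 0.02 m).
It also fails if it takes over 64 s, if anything falls off the work surface, if the arm or the gripper's body presses on something with over 40 N, if the wrist force passes 120 N, or if a joint passes its speed limit or range.

### The arm

A 7-joint arm with a two-finger parallel gripper is mounted at the origin on the work surface; the furniture and walls round the work are solid. World frame = base frame: x ahead of the robot, y to its left, z up, the work surface at z = 0. Lengths are in m, angles in rad, forces in N, time in s.
With the tool pointing down it reaches from about 0.425 to 0.95 m from the base axis. Payload 16.7 kg.
Tool frame: the origin (TCP) lies midway between the tips of the shut fingers; the grasp point (between the pads) lies 19 mm behind it (ctrl.grasp_offset is the distance from the TCP to the grasp point, in m); z points along the fingers, y is the line along which they close (so a half turn about z gives the same grasp; the last joint's range is limited). The gripper opens to 94 mm and grips with 3 to 60 N. Pads are 16 mm wide; open, the fingers measure 119 mm over their backs; the gripper's body (75 mm by 177 mm) begins 78 mm behind the grasp point.
Start: joints at [1.056, 0.426, 0.074, 1.606, -0.034, 1.111, -0.067], TCP at [0.241, -0.63, 0.205] pointing down, gripper open.
Joint ranges: [-2.85, 2.85], [-0.5, 2.14], [-1.23, 1.37], [0.21, 2.46], [-1.02, 4.16], [0.16, 2.05], [-2.73, 2.73]. Speed limits (rad/s): [1.89, 1.89, 2.39, 2.39, 3.01, 3.01, 3.01].

### API

Orientations are given as a unit quaternion [x, y, z, w].
In Python, from workcell import read_state, optics, ctrl gives the robot as it stands. The module is installed in compiled form; this text tells all that it offers.
- The arm moves only by the tool play_rows, never from a script. Its argument "steps" is a list of rows, each an object of numbers: "jaw": the closure, from -1 (fully open) to 1 (shut), so that 0 is half open; "tx", "ty", "tz": the shift along the tool's x, y, z in m; "yaw": the turn about the tool's z in degrees. In form: [{"jaw": .., "tx": .., "ty": .., "tz": .., "yaw": ..}, ...]. A call has 1 to 10 rows; each row is the pose to reach, as a shift and turn from the pose commanded when the call began, along the tool's axes at that moment; what a row does not reach only later rows make up. A row lasts 1/8 s, in which the tool goes at most 62.5 mm and 10.7 degrees, less where a joint would pass 70% of its speed; a pose out of reach is approached as far as the arm can. A call with a gripper value outside its range is refused whole. The fingers move at their own pace and stop on an object; the grip force is fixed at half the most. Time passes only in rows, so rows that repeat a pose let the fingers close. It gives the time, the measured TCP pose, the force, the opening and the grip force at its end, in the units of the state.
- read_state(): the state, without advancing time (a new reading comes with each control period).
- optics.read_camera(name): name is "side" or "top"; returns a dict with "frame" (420x560x3 uint8, red, green, blue), "mtx" (3x3 intrinsics, pixels), "D" ([k1, k2, p1, p2, k3] as OpenCV has them; the pictures are not rectified), "view" (4x4, takes a point from world to camera coordinates). Camera axes: x right, y up, looking along -z (the intrinsics and any distortion apply to the point x, -y, -z); pixel columns grow to the right and rows downward; lengths in m; the calibration is good to about 2 mm. A picture is of the moment at which its call begins. There is no depth.
- ctrl.sign_off(): hands the job in; it is judged then, once.
Trained networks look in a picture, given as the dict that the camera call returned (one of the last four; its "shot" number tells which), for a name from the list of things; names that differ only in an ending like _2 or _b are one class to them, and where a whole thing is asked for, a point or a joint stands for the part that bears it (a point fixed in the world has none). Each returns a list of dicts, best first, with "score" (0 to 1); they miss things now and then, are a little off and sometimes report something else, mostly with a low value. They report only what shows in the picture. A call takes as long as a camera call.
- optics.spot_in(picture, label): "xyz" ([x, y, z] in m, in world coordinates, good to about 4 mm: the middle of the surface that is visible of it).
- optics.silhouettes(picture, label): "region" (420x560 bool, what is visible of it).
The state is a dict: "time": time; "joint_positions": joint angles; "dq": joint speeds; "effort": joint torques, N m; "ee_pos": TCP position; "eef_rot": TCP orientation; "contact_force": force on the tool from outside, world axes, zero at the start; "ft_torque": the same for the moment, N m; "width": finger opening in m; "grip_force": force on a finger pad.
Only numpy, scipy, OpenCV 4.12 (cv2) and the standard library are available. Lean on these libraries where they do the work, as an engineer would, in place of code of your own. Each camera call takes 0.05 s, during which the arm holds its last target. There are 200 camera calls.

## Working session

There is one attempt and no reset: what is moved stays moved. The work goes in short steps, Python scripts to look and compute and a tool call to move; the robot and the scene stay as the last step left them, time stands still between calls to the robot, and variables do not carry over. Pictures are saved under pics/ and viewed, at most 10 in all, crops included, and the job is handed in when it is done.

Besides the shell and the picture viewer there is one more tool, called as name([rows], argument=value, ...), one row to a line, values as JSON. play_rows: Moves the arm, as the interface text tells. Its arguments: {"type":"object","properties":{"steps":{"type":"array"}},"required":["steps"]}

```bash
mkdir -p pics; python3 - <<'E'
from workcell import read_state, optics, ctrl
import cv2, numpy as np
s=read_state(); print({k:np.round(v,3).tolist() for k,v in s.items()}, ctrl.grasp_offset)
for n in ("top","side"):
    p=optics.read_camera(n); cv2.imwrite(f"pics/{n}0.png",p["frame"][:,:,::-1])
    print(n,np.round(np.linalg.inv(p["view"]),3).tolist())
    for l in ("unit","release_top","tray_front","stamp_navy","stamp_red","jar_orange","jar_blue"):
        print(l,[(np.round(d["xyz"],3).tolist(),round(d["score"],2)) for d in optics.spot_in(p,l)[:2]])
E
```

```text
{'time': 0.0, 'joint_positions': [1.055, 0.427, 0.074, 1.607, -0.034, 1.111, -0.067], 'dq': [0.001, 0.001, -0.001, -0.001, -0.001, -0.002, 0.001], 'effort': [0.001, -93.582, 3.667, -45.419, -0.049, 0.02, 0.0], 'ee_pos': [0.241, -0.63, 0.205], 'eef_rot': [0.983, 0.182, -0.0, -0.001], 'contact_force': [0.685, 0.076, -0.149], 'ft_torque': [0.033, 0.033, 0.0], 'grip_force': 0.0, 'width': 0.094} 0.0188
top [[-0.478, 0.82, -0.315, 0.003], [-0.879, -0.448, 0.166, 0.212], [-0.005, 0.356, 0.935, 1.552], [0.0, 0.0, 0.0, 1.0]]
unit [([0.467, -0.297, 0.082], 0.81)]
release_top []
tray_front [([0.482, -0.253, 0.032], 0.46), ([0.486, -0.273, 0.085], 0.28)]
stamp_navy [([0.434, 0.23, 0.023], 0.72)]
stamp_red [([0.524, 0.312, 0.025], 0.89)]
jar_orange [([0.524, -0.338, 0.247], 0.86)]
jar_blue [([0.458, -0.36, 0.26], 0.8)]
side [[-0.901, 0.177, -0.395, -0.097], [-0.433, -0.335, 0.837, 1.236], [0.015, 0.925, 0.378, 0.695], [0.0, 0.0, 0.0, 1.0]]
unit [([0.489, -0.303, 0.083], 0.59)]
release_top [([0.486, -0.265, 0.078], 0.48)]
tray_front []
stamp_navy [([0.434, 0.241, 0.03], 0.9)]
stamp_red [([0.516, 0.319, 0.022], 0.86)]
jar_orange [([0.518, -0.33, 0.231], 0.55)]
jar_blue [([0.46, -0.341, 0.234], 0.65)]
```

View pics/top0.png

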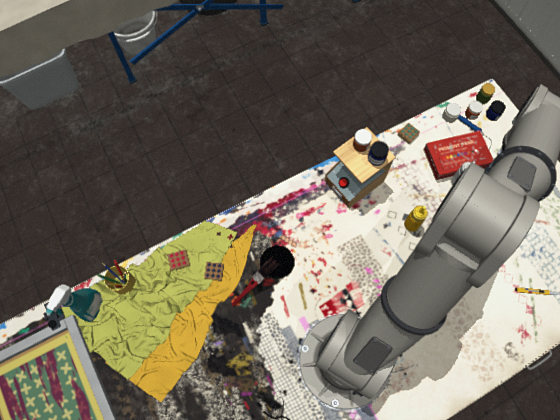

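View pics/side0.png

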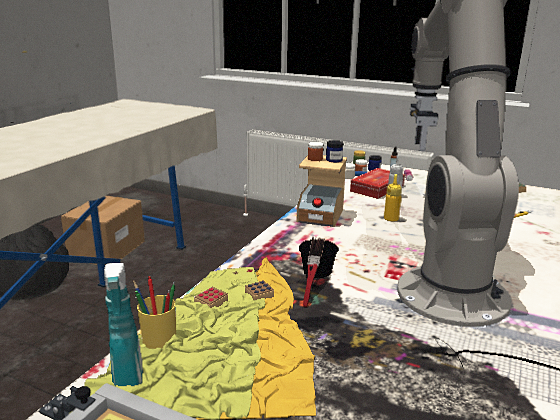

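The top view shows the unit near (345,185), with the red button at (344,183). The navy stamp is at (214,270) and the red stamp at (178,260). The side view shows the button facing the camera at (318,203). The drawer opens toward roughly world +y.

Next I'll get the unit yaw and the stamp yaw.

```bash
cat > h.py <<'E'
from workcell import read_state, optics, ctrl
import cv2, numpy as np
from scipy.spatial.transform import Rotation as Rn
def proj(p,X):
    X=np.atleast_2d(X); C=(p["view"][:3,:3]@X.T).T+p["view"][:3,3]
    return cv2.projectPoints(C*[1,-1,-1],np.zeros(3),np.zeros(3),p["mtx"],np.array(p["D"]))[0][:,0]
def back(p,uv,z):
    n=cv2.undistortPoints(np.float64(np.atleast_2d(uv))[:,None],p["mtx"],np.array(p["D"]))[:,0]
    d=np.c_[n[:,0],-n[:,1],-np.ones(len(n))]@p["view"][:3,:3]; o=-p["view"][:3,:3].T@p["view"][:3,3]
    return o+d*((z-o[2])/d[:,2])[:,None]
def st():
    s=read_state(); print(round(s["time"],2),np.round(s["ee_pos"],4),"\n",np.round(Rn.from_quat(s["eef_rot"]).as_matrix(),3).tolist(),"F",np.round(s["contact_force"],1),"w",round(s["width"],4),"q",np.round(s["joint_positions"],2)); return s
E
python3 - <<'E'
from h import *
P={n:optics.read_camera(n) for n in("top","side")}
p=P["top"]
print("corners table",np.round(back(p,[[493,80],[558,330],[540,370],[230,225]],0),2).tolist())
print("wall-floor", np.round(back(p,[[480,5],[558,75]],-0.8),2).tolist())
for n,p in P.items():
  for l,z in(("stamp_navy",.027),("stamp_red",.027),("unit",.194)):
    r=optics.silhouettes(p,l)
    if r:
        m=r[0]["region"].astype(np.uint8); c=max(cv2.findContours(m,0,2)[0],key=cv2.contourArea)
        q=back(p,c[:,0].astype(float),z)[:,:2].astype(np.float32); print(n,l,m.sum(),cv2.minAreaRect(q))
for n in P:
    f=P[n]["frame"]; a=(310,110,400,210) if n=="top" else (285,130,365,235)
    cv2.imwrite(f"pics/u_{n}.png",cv2.resize(f[a[1]:a[3],a[0]:a[2]],None,fx=5,fy=5,interpolation=2)[:,:,::-1])
ims=[cv2.resize(cv2.imread(f"pics/u_{n}.png"),(400,500)) for n in P]
cv2.imwrite("pics/u.png",np.hstack(ims))
E
```

```text
corners table [[0.6, -1.04, 0.0], [-0.26, -0.65, 0.0], [-0.33, -0.52, 0.0], [0.56, 0.11, 0.0]]
wall-floor [[1.4, -1.97, -0.8], [0.75, -2.07, -0.8]]
top stamp_navy 333 ((0.43181198835372925, 0.22785943746566772), (0.06006619706749916, 0.06063791364431381), 54.32745361328125)
top stamp_red 350 ((0.5209096670150757, 0.31146422028541565), (0.06493141502141953, 0.05788355693221092), 77.5719985961914)
top unit 2536 ((0.4696084260940552, -0.30438804626464844), (0.174006387591362, 0.2250634878873825), 9.842813491821289)
side stamp_navy 399 ((0.4269704818725586, 0.2448137253522873), (0.06542229652404785, 0.08344234526157379), 57.144195556640625)
side stamp_red 490 ((0.5111352205276489, 0.32357650995254517), (0.07688310742378235, 0.08059172332286835), 80.97993469238281)
side unit 2795 ((0.4208407700061798, -0.11704716086387634), (0.15317022800445557, 0.5935155153274536), 19.11659049987793)
```

View pics/u.png

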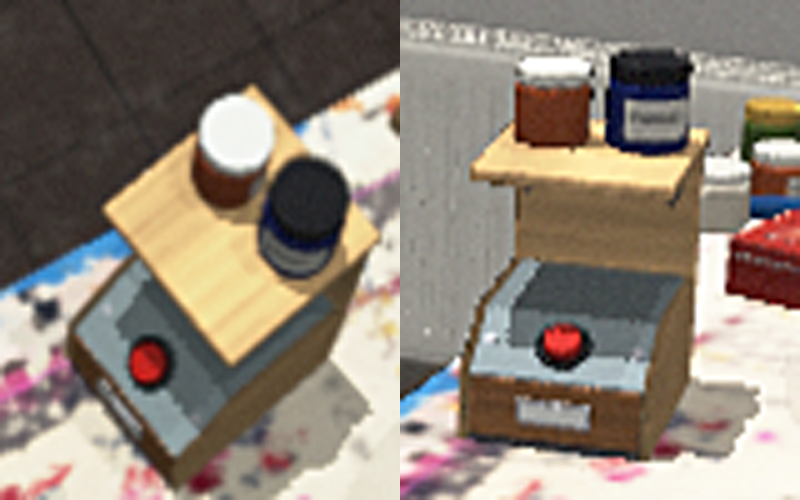

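```bash
cat >> h.py <<'E'
def U(pose,pt):
    x,y,a=pose; pt=np.atleast_2d(pt); c,s=np.cos(a),np.sin(a)
    return np.c_[x+c*pt[:,0]-s*pt[:,1],y+s*pt[:,0]+c*pt[:,1],pt[:,2]]
E
python3 - <<'E'
from h import *
from scipy.optimize import least_squares
P={n:optics.read_camera(n) for n in("top","side")}
h=.065
# viewed from front (looking +x): left is +y
top=np.array([[333.6,151.4],[362.9,182.4],[395,157.6],[366.7,127.6],[350,207]])
tp=np.array([[-.062,h,.194],[-.062,-h,.194],[.08,-h,.194],[.08,h,.194],[-.08,-h,0]])
side=np.array([[298,221.4],[333,226]]); sp=np.array([[-.08,h,0],[-.08,-h,0]])
red={}
for n,p in P.items():
    f=p["frame"].astype(int); m=(f[...,0]>150)&(f[...,1]<70)&(f[...,2]<70)
    sl=(slice(160,200),slice(330,360)) if n=="top" else (slice(190,215),slice(305,330))
    v,u=np.nonzero(m[sl]); red[n]=[u.mean()+sl[1].start,v.mean()+sl[0].start]
print(red)
f=lambda x:np.r_[(proj(P["top"],U(x,tp))-top).ravel(),(proj(P["side"],U(x,sp))-side).ravel()]
r=least_squares(f,[.48,-.33,-1.57],loss="soft_l1"); print(r.x,np.degrees(r.x[2]),np.round(r.fun,1))
# button: triangulate
g=lambda X:np.r_[proj(P["top"],X)[0]-red["top"],proj(P["side"],X)[0]-red["side"]]
b=least_squares(g,[.48,-.26,.08]); print("btn",b.x,b.fun)
c,s=np.cos(r.x[2]),np.sin(r.x[2]); d=b.x[:2]-r.x[:2]; print("btn in unit",c*d[0]+s*d[1],-s*d[0]+c*d[1],b.x[2])
print("+x dir",c,s)
E
```

```text
{'top': [np.float64(341.875), np.float64(182.91666666666666)], 'side': [np.float64(316.95652173913044), np.float64(201.1304347826087)]}
[ 0.49457705 -0.33554485 -1.39426334] -79.8854048317665 [-0.   0.5 -1.  -0.4  0.9 -1.8  0.8 -0.7 -0.6  1.6 -1.   0.4  2.3  0.5]
btn [ 0.48508929 -0.2697123   0.07633988] [-0.12302437 -0.12901564  0.17274346  0.0495467 ]
btn in unit -0.06647562826284653 0.0022210400438526685 0.07633988280872674
+x dir 0.17561750657719005 -0.9844584762109627
```

play_rows([
  {"jaw":-1,"tx":0,"ty":0.06,"tz":-0.06,"yaw":0},
  {"jaw":-1,"tx":0,"ty":0.12,"tz":-0.12,"yaw":0},
  {"jaw":-1,"tx":0,"ty":0.18,"tz":-0.15,"yaw":0},
  {"jaw":-1,"tx":0,"ty":0.24,"tz":-0.15,"yaw":0},
  {"jaw":-1,"tx":0,"ty":0.3,"tz":-0.15,"yaw":0},
  {"jaw":-1,"tx":0,"ty":0.36,"tz":-0.15,"yaw":0},
  {"jaw":-1,"tx":0,"ty":0.42,"tz":-0.15,"yaw":0},
  {"jaw":-1,"tx":0,"ty":0.45,"tz":-0.15,"yaw":0},
  {"jaw":-1,"tx":0,"ty":0.45,"tz":-0.15,"yaw":0},
])

```text
time: 2.42
ee_pos: [0.301, -0.8676, 0.3735]
eef_rot: [0.986, 0.162, 0.001, -0.029]
contact_force: [-1.6, -1.0, 1.6]
width: 0.0942
grip_force: 0.0
```

play_rows([
  {"jaw":-1,"tx":0,"ty":0.06,"tz":0,"yaw":0},
  {"jaw":-1,"tx":0,"ty":0.12,"tz":0,"yaw":0},
  {"jaw":-1,"tx":0,"ty":0.18,"tz":0,"yaw":0},
  {"jaw":-1,"tx":0,"ty":0.24,"tz":0,"yaw":0},
  {"jaw":-1,"tx":0,"ty":0.24,"tz":0,"yaw":0},
])

```text
time: 3.05
ee_pos: [0.3177, -0.9153, 0.3124]
eef_rot: [0.987, 0.162, 0.007, -0.001]
contact_force: [-0.6, -0.5, -0.4]
width: 0.094
grip_force: 0.0
```

```bash
python3 -c "
from h import *
st()"
```

```text
3.05 [ 0.3177 -0.9153  0.3124] 
 [[0.947, 0.32, 0.013], [0.32, -0.947, 0.005], [0.014, -0.001, -1.0]] F [-0.6 -0.5 -0.4] w 0.094 q [ 1.1   1.16  1.07  0.21 -1.02  1.87  0.05]
```

play_rows([
  {"jaw":-1,"tx":0,"ty":-0.05,"tz":0,"yaw":0},
  {"jaw":-1,"tx":0,"ty":-0.1,"tz":0,"yaw":0},
  {"jaw":-1,"tx":0,"ty":-0.1,"tz":0,"yaw":0},
])

```text
time: 3.42
ee_pos: [0.2913, -0.8339, 0.3154]
eef_rot: [0.987, 0.162, 0.006, 0.0]
contact_force: [0.6, -1.7, 0.8]
width: 0.0938
grip_force: 0.0
```

```bash
python3 -c "
from h import *
st()"
```

```text
3.42 [ 0.2913 -0.8339  0.3154] 
 [[0.947, 0.32, 0.013], [0.32, -0.947, 0.001], [0.012, 0.003, -1.0]] F [ 0.6 -1.7  0.8] w 0.0938 q [ 0.79  0.99  1.18  0.85 -0.9   1.7   0.32]
```

play_rows([
  {"jaw":1,"tx":-0.02,"ty":-0.05,"tz":-0.02,"yaw":0},
  {"jaw":1,"tx":-0.04,"ty":-0.1,"tz":-0.04,"yaw":0},
  {"jaw":1,"tx":-0.065,"ty":-0.15,"tz":-0.06,"yaw":0},
  {"jaw":1,"tx":-0.09,"ty":-0.2,"tz":-0.08,"yaw":0},
  {"jaw":1,"tx":-0.107,"ty":-0.24,"tz":-0.12,"yaw":0},
  {"jaw":1,"tx":-0.107,"ty":-0.24,"tz":-0.18,"yaw":0},
  {"jaw":1,"tx":-0.107,"ty":-0.24,"tz":-0.24,"yaw":0},
  {"jaw":1,"tx":-0.107,"ty":-0.24,"tz":-0.3,"yaw":0},
  {"jaw":1,"tx":-0.107,"ty":-0.24,"tz":-0.36,"yaw":0},
  {"jaw":1,"tx":-0.107,"ty":-0.24,"tz":-0.42,"yaw":0},
])

```text
time: 4.68
ee_pos: [0.1067, -0.6487, 0.6175]
eef_rot: [0.986, 0.164, 0.007, -0.023]
contact_force: [-0.4, -0.7, -1.1]
width: 0.0007
grip_force: 0.0
```

play_rows([
  {"jaw":1,"tx":0,"ty":0,"tz":-0.06,"yaw":0},
  {"jaw":1,"tx":0,"ty":0,"tz":-0.12,"yaw":0},
  {"jaw":1,"tx":0,"ty":0,"tz":-0.18,"yaw":0},
  {"jaw":1,"tx":0,"ty":0,"tz":-0.24,"yaw":0},
])

```text
time: 5.18
ee_pos: [0.1169, -0.6273, 0.6881]
eef_rot: [0.985, 0.171, 0.012, 0.023]
contact_force: [-1.6, -1.0, -0.9]
width: 0.0006
grip_force: 0.0
```

```bash
python3 -c "
from h import *
st()"
```

```text
5.17 [ 0.1169 -0.6273  0.6881] 
 [[0.941, 0.336, 0.031], [0.337, -0.94, -0.041], [0.015, 0.049, -0.999]] F [-1.6 -1.  -0.9] w 0.0006 q [ 1.08  0.36  0.42  0.71 -0.19  2.05  0.16]
```

play_rows([
  {"jaw":1,"tx":0,"ty":0,"tz":-0.06,"yaw":0},
  {"jaw":1,"tx":0,"ty":0,"tz":-0.12,"yaw":0},
  {"jaw":1,"tx":0,"ty":0,"tz":-0.18,"yaw":0},
  {"jaw":1,"tx":0,"ty":0,"tz":-0.24,"yaw":0},
])

```text
time: 5.68
ee_pos: [0.1082, -0.5792, 0.7744]
eef_rot: [0.983, 0.158, 0.004, 0.097]
contact_force: [1.1, -0.7, -0.8]
width: 0.0007
grip_force: 0.0
```

```bash
python3 -c "
from h import *
st()"
```

```text
5.67 [ 0.1082 -0.5792  0.7744] 
 [[0.95, 0.309, 0.039], [0.311, -0.932, -0.189], [-0.022, 0.191, -0.981]] F [ 1.1 -0.7 -0.8] w 0.0007 q [ 0.95  0.25  0.54  0.68 -0.17  2.05  0.13]
```

play_rows([
  {"jaw":1,"tx":0,"ty":0.015,"tz":-0.06,"yaw":0},
  {"jaw":1,"tx":0,"ty":0.03,"tz":-0.12,"yaw":0},
  {"jaw":1,"tx":0,"ty":0.045,"tz":-0.18,"yaw":0},
  {"jaw":1,"tx":0,"ty":0.06,"tz":-0.24,"yaw":0},
])

```text
time: 6.18
ee_pos: [0.1205, -0.5476, 0.8361]
eef_rot: [0.974, 0.163, 0.01, 0.157]
contact_force: [1.2, 0.4, 0.1]
width: 0.0005
grip_force: 0.0
```

play_rows([
  {"jaw":1,"tx":0,"ty":0.02,"tz":-0.06,"yaw":0},
  {"jaw":1,"tx":0,"ty":0.04,"tz":-0.12,"yaw":0},
  {"jaw":1,"tx":0,"ty":0.06,"tz":-0.18,"yaw":0},
  {"jaw":1,"tx":0,"ty":0.08,"tz":-0.24,"yaw":0},
])

```text
time: 6.68
ee_pos: [0.1216, -0.5304, 0.8729]
eef_rot: [0.968, 0.162, 0.012, 0.193]
contact_force: [0.5, -0.3, 0.1]
width: 0.0006
grip_force: 0.0
```

```bash
python3 -c "
from h import *
st()"
```

```text
6.67 [ 0.1216 -0.5304  0.8729] 
 [[0.947, 0.309, 0.086], [0.318, -0.873, -0.369], [-0.039, 0.377, -0.925]] F [ 0.5 -0.3  0.1] w 0.0006 q [ 0.72  0.17  0.76  0.58 -0.17  2.05  0.1 ]
```

play_rows([
  {"jaw":1,"tx":0,"ty":0.04,"tz":-0.06,"yaw":0},
  {"jaw":1,"tx":0,"ty":0.08,"tz":-0.12,"yaw":0},
  {"jaw":1,"tx":0,"ty":0.12,"tz":-0.18,"yaw":0},
  {"jaw":1,"tx":0,"ty":0.16,"tz":-0.24,"yaw":0},
  {"jaw":1,"tx":0,"ty":0.2,"tz":-0.3,"yaw":0},
])

```text
time: 7.3
ee_pos: [0.1362, -0.5402, 0.9036]
eef_rot: [0.96, 0.162, 0.015, 0.229]
contact_force: [0.2, -0.4, 0.4]
width: 0.0009
grip_force: 0.0
```

play_rows([
  {"jaw":1,"tx":0,"ty":0.04,"tz":-0.06,"yaw":0},
  {"jaw":1,"tx":0,"ty":0.08,"tz":-0.12,"yaw":0},
  {"jaw":1,"tx":0,"ty":0.12,"tz":-0.18,"yaw":0},
  {"jaw":1,"tx":0,"ty":0.16,"tz":-0.24,"yaw":0},
  {"jaw":1,"tx":0,"ty":0.2,"tz":-0.3,"yaw":0},
])

```text
time: 7.92
ee_pos: [0.144, -0.5331, 0.9355]
eef_rot: [0.951, 0.161, 0.019, 0.263]
contact_force: [-0.2, -0.8, 0.2]
width: 0.0004
grip_force: 0.0
```

```bash
python3 -c "
from h import *
st()"
```

```text
7.92 [ 0.144  -0.5331  0.9355] 
 [[0.948, 0.295, 0.12], [0.315, -0.81, -0.495], [-0.049, 0.507, -0.861]] F [-0.2 -0.8  0.2] w 0.0004 q [ 0.77  0.2   0.74  0.39 -0.23  2.05  0.07]
```

```bash
cat >> h.py <<'E'
UP=(0.4946,-0.3355,-1.394)
def go(*wps):
    s=st(); R=Rn.from_quat(s["eef_rot"]).as_matrix()
    for w in wps: print(w,"->",np.round(R.T@(np.array(w)-s["ee_pos"]),4))
E
python3 -c "
from h import *
go([.30,-.35,.75],[.42,-.12,.45])"
```

```text
7.92 [ 0.144  -0.5331  0.9355] 
 [[0.948, 0.295, 0.12], [0.315, -0.81, -0.495], [-0.049, 0.507, -0.861]] F [-0.2 -0.8  0.2] w 0.0004 q [ 0.77  0.2   0.74  0.39 -0.23  2.05  0.07]
[0.3, -0.35, 0.75] -> [ 0.2146 -0.1963  0.0878]
[0.42, -0.12, 0.45] -> [ 0.4154 -0.4992  0.2466]
```

play_rows([
  {"jaw":1,"tx":0.041,"ty":-0.04,"tz":0.018,"yaw":9},
  {"jaw":1,"tx":0.083,"ty":-0.08,"tz":0.036,"yaw":18},
  {"jaw":1,"tx":0.124,"ty":-0.12,"tz":0.054,"yaw":27},
  {"jaw":1,"tx":0.165,"ty":-0.16,"tz":0.07,"yaw":36},
  {"jaw":1,"tx":0.21,"ty":-0.2,"tz":0.09,"yaw":46},
  {"jaw":1,"tx":0.24,"ty":-0.24,"tz":0.11,"yaw":56},
  {"jaw":1,"tx":0.27,"ty":-0.285,"tz":0.13,"yaw":66},
  {"jaw":1,"tx":0.305,"ty":-0.33,"tz":0.155,"yaw":76},
  {"jaw":1,"tx":0.335,"ty":-0.37,"tz":0.18,"yaw":86},
  {"jaw":1,"tx":0.36,"ty":-0.41,"tz":0.2,"yaw":90},
])

```text
time: 9.18
ee_pos: [0.3254, -0.2869, 0.6629]
eef_rot: [0.861, -0.435, 0.172, 0.199]
contact_force: [0.6, -0.4, 0.2]
width: 0.0003
grip_force: 0.0
```

```bash
python3 -c "
from h import *
go([.42,-.12,.45],[.470,-.205,.25],[.475,-.226,.157])"
```

```text
9.18 [ 0.3254 -0.2869  0.6629] 
 [[0.562, -0.818, 0.123], [-0.681, -0.543, -0.491], [0.469, 0.193, -0.862]] F [ 0.6 -0.4  0.2] w 0.0003 q [ 0.2  -0.31 -0.03  1.54  0.47  1.67 -2.23]
[0.42, -0.12, 0.45] -> [-0.1602 -0.2089  0.1132]
[0.47, -0.205, 0.25] -> [-0.1679 -0.2422  0.3335]
[0.475, -0.226, 0.157] -> [-0.1944 -0.2528  0.4246]
```

play_rows([
  {"jaw":1,"tx":-0.02,"ty":-0.025,"tz":0.012,"yaw":-10},
  {"jaw":1,"tx":-0.04,"ty":-0.05,"tz":0.024,"yaw":-20},
  {"jaw":1,"tx":-0.06,"ty":-0.075,"tz":0.036,"yaw":-30},
  {"jaw":1,"tx":-0.08,"ty":-0.1,"tz":0.048,"yaw":-40},
  {"jaw":1,"tx":-0.1,"ty":-0.125,"tz":0.06,"yaw":-50},
  {"jaw":1,"tx":-0.12,"ty":-0.15,"tz":0.075,"yaw":-60},
  {"jaw":1,"tx":-0.14,"ty":-0.175,"tz":0.09,"yaw":-70},
  {"jaw":1,"tx":-0.155,"ty":-0.2,"tz":0.11,"yaw":-80},
  {"jaw":1,"tx":-0.16,"ty":-0.21,"tz":0.14,"yaw":-90},
  {"jaw":1,"tx":-0.165,"ty":-0.22,"tz":0.18,"yaw":-100},
])

```text
time: 10.42
ee_pos: [0.4334, -0.1441, 0.3883]
eef_rot: [0.885, 0.385, -0.043, 0.259]
contact_force: [1.6, -0.0, -0.2]
width: 0.0004
grip_force: 0.0
```

```bash
python3 -c "
from h import *
go([.470,-.205,.25],[.475,-.226,.157])"
```

```text
10.43 [ 0.4334 -0.1441  0.3883] 
 [[0.699, 0.704, 0.124], [0.66, -0.569, -0.491], [-0.275, 0.425, -0.862]] F [ 1.6 -0.  -0.2] w 0.0004 q [-0.14 -0.16 -0.1   1.99  0.53  1.34 -1.12]
[0.47, -0.205, 0.25] -> [0.0235 0.0016 0.1537]
[0.475, -0.226, 0.157] -> [ 0.0387 -0.0225  0.2448]
```

play_rows([
  {"jaw":1,"tx":0.004,"ty":0,"tz":0.025,"yaw":-10},
  {"jaw":1,"tx":0.008,"ty":0,"tz":0.05,"yaw":-20},
  {"jaw":1,"tx":0.012,"ty":0,"tz":0.075,"yaw":-30},
  {"jaw":1,"tx":0.016,"ty":0,"tz":0.1,"yaw":-40},
  {"jaw":1,"tx":0.02,"ty":0,"tz":0.13,"yaw":-50},
  {"jaw":1,"tx":0.0235,"ty":0,"tz":0.153,"yaw":-57},
  {"jaw":1,"tx":0.03,"ty":-0.01,"tz":0.19,"yaw":-57},
  {"jaw":1,"tx":0.0385,"ty":-0.022,"tz":0.235,"yaw":-57},
  {"jaw":1,"tx":0.0385,"ty":-0.022,"tz":0.235,"yaw":-57},
])

```text
time: 11.55
ee_pos: [0.4716, -0.2223, 0.1645]
eef_rot: [0.596, 0.759, -0.163, 0.205]
contact_force: [0.9, 0.1, 0.7]
width: 0.0004
grip_force: 0.0
```

```bash
python3 - <<'E'
from h import *
go([.486,-.271,.078],[.475,-.226,.157])
a=[optics.read_camera(n) for n in("top","side")]
ims=[]
for p in a:
    t=proj(p,read_state()["ee_pos"])[0]; b=proj(p,[.486,-.271,.078])[0]; print(t,b)
    x,y=(b-[40,50]).astype(int); ims.append(cv2.resize(p["frame"][y:y+75,x:x+75],(400,400),interpolation=2))
cv2.imwrite("pics/a1.png",np.hstack(ims)[:,:,::-1])
E
```

```text
11.55 [ 0.4716 -0.2223  0.1645] 
 [[-0.206, 0.971, 0.118], [0.838, 0.237, -0.492], [-0.506, -0.002, -0.863]] F [0.9 0.1 0.7] w 0.0004 q [-0.1   0.14  0.06  2.22  0.74  0.81 -0.34]
[0.486, -0.271, 0.078] -> [-0.      0.0026  0.1002]
[0.475, -0.226, 0.157] -> [-0.      0.0024  0.0087]
[333.5711647  180.49483393] [342.00136406 182.18368281]
[315.92775567 179.48803826] [317.04015004 200.53827982]
```

View pics/a1.png

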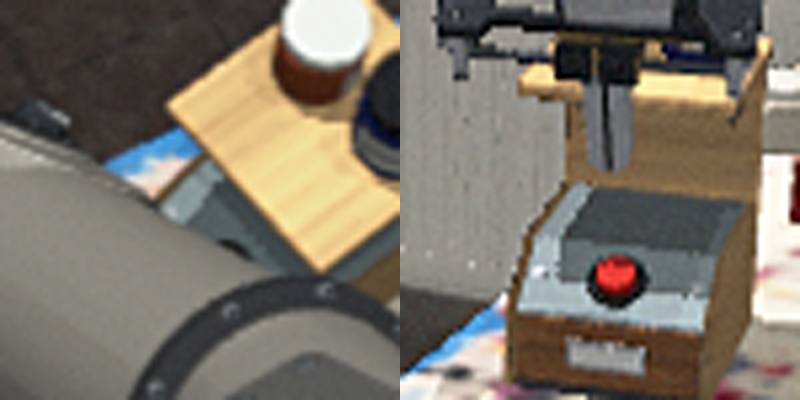

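The side view shows the closed fingers at (610,165 in the crop), directly above and in front of the red button at (615,275). They are aligned for the press.

play_rows([
  {"jaw":1,"tx":0,"ty":0.003,"tz":0.04,"yaw":0},
  {"jaw":1,"tx":0,"ty":0.003,"tz":0.075,"yaw":0},
  {"jaw":1,"tx":0,"ty":0.003,"tz":0.095,"yaw":0},
  {"jaw":1,"tx":0,"ty":0.003,"tz":0.1,"yaw":0},
  {"jaw":1,"tx":0,"ty":0.003,"tz":0.103,"yaw":0},
  {"jaw":1,"tx":0,"ty":0.003,"tz":0.105,"yaw":0},
  {"jaw":1,"tx":0,"ty":0.003,"tz":0.105,"yaw":0},
])

```text
time: 12.52
ee_pos: [0.4904, -0.2728, 0.0773]
eef_rot: [0.596, 0.759, -0.16, 0.208]
contact_force: [-0.2, -0.4, 4.4]
width: 0.0004
grip_force: 1.6
```

```bash
cat > look.py <<'E'
from h import *
import sys
st()
p=optics.read_camera("side"); 
for l in ("tray_front","tray_floor","stamp_navy","release_top"): print(l,[(np.round(d["xyz"],3).tolist(),round(d["score"],2)) for d in optics.spot_in(p,l)[:2]])
f=p["frame"][120:260,250:410]; cv2.imwrite("pics/%s.png"%sys.argv[1],cv2.resize(f,(560,490),interpolation=2)[:,:,::-1])
E
python3 look.py b1
```

```text
12.53 [ 0.4904 -0.2728  0.0773] 
 [[-0.202, 0.971, 0.125], [0.838, 0.238, -0.491], [-0.507, 0.005, -0.862]] F [-0.2 -0.4  4.4] w 0.0004 q [-0.05  0.34  0.13  2.24  0.92  0.59 -0.48]
tray_front [([0.483, -0.207, 0.027], 0.8)]
tray_floor [([0.476, -0.211, 0.021], 0.72)]
stamp_navy [([0.436, 0.24, 0.029], 0.78)]
release_top []
```

play_rows([
  {"jaw":1,"tx":0,"ty":0,"tz":0,"yaw":0},
  {"jaw":1,"tx":0,"ty":0,"tz":0,"yaw":0},
  {"jaw":1,"tx":0,"ty":0,"tz":-0.04,"yaw":0},
  {"jaw":1,"tx":0,"ty":0,"tz":-0.1,"yaw":0},
  {"jaw":1,"tx":0,"ty":0,"tz":-0.16,"yaw":0},
  {"jaw":1,"tx":0,"ty":0,"tz":-0.22,"yaw":0},
  {"jaw":1,"tx":0,"ty":0,"tz":-0.28,"yaw":0},
])

```text
time: 13.65
ee_pos: [0.4539, -0.1344, 0.3191]
eef_rot: [0.596, 0.759, -0.161, 0.207]
contact_force: [0.2, 0.6, -0.0]
width: 0.0002
grip_force: 0.0
```

```bash
python3 look.py b2
```

```text
13.65 [ 0.4539 -0.1344  0.3191] 
 [[-0.203, 0.971, 0.122], [0.838, 0.237, -0.491], [-0.506, 0.003, -0.863]] F [ 0.2  0.6 -0. ] w 0.0002 q [-0.21 -0.08 -0.05  2.07  0.57  1.22 -0.24]
tray_front [([0.469, -0.145, 0.026], 0.77)]
tray_floor [([0.466, -0.146, 0.022], 0.7)]
stamp_navy [([0.433, 0.238, 0.028], 0.93)]
release_top [([0.486, -0.271, 0.078], 0.41)]
```

View pics/b2.png

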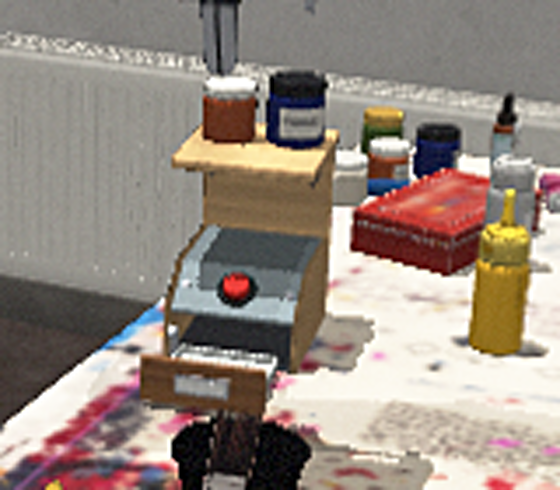

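The drawer is fully out: the panel shows at (205,385 in the crop) and the button is up. Next I'll remove the tilt on the opposite side of the base, so the stamp can be grasped from straight above.

```bash
python3 -c "
from h import *
go([.50,.15,.48],[.42,.42,.5],[.15,.58,.5],[-.14,.58,.5])"
```

```text
13.9 [ 0.4546 -0.1357  0.317 ] 
 [[-0.203, 0.971, 0.122], [0.838, 0.237, -0.491], [-0.506, 0.003, -0.862]] F [ 0.1 -0.   0.2] w 0.0003 q [-0.21 -0.07 -0.05  2.07  0.57  1.21 -0.24]
[0.5, 0.15, 0.48] -> [ 0.1477  0.1123 -0.2754]
[0.42, 0.42, 0.5] -> [ 0.3801  0.0986 -0.4351]
[0.15, 0.58, 0.5] -> [ 0.5691 -0.1257 -0.5467]
[-0.14, 0.58, 0.5] -> [ 0.628  -0.4074 -0.5821]
```

play_rows([
  {"jaw":-1,"tx":0.03,"ty":0.022,"tz":-0.05,"yaw":0},
  {"jaw":-1,"tx":0.06,"ty":0.045,"tz":-0.1,"yaw":0},
  {"jaw":-1,"tx":0.09,"ty":0.068,"tz":-0.16,"yaw":0},
  {"jaw":-1,"tx":0.12,"ty":0.09,"tz":-0.22,"yaw":0},
  {"jaw":-1,"tx":0.148,"ty":0.112,"tz":-0.275,"yaw":0},
  {"jaw":-1,"tx":0.2,"ty":0.11,"tz":-0.31,"yaw":0},
  {"jaw":-1,"tx":0.245,"ty":0.107,"tz":-0.34,"yaw":0},
  {"jaw":-1,"tx":0.29,"ty":0.104,"tz":-0.37,"yaw":0},
  {"jaw":-1,"tx":0.335,"ty":0.1,"tz":-0.4,"yaw":0},
  {"jaw":-1,"tx":0.38,"ty":0.09,"tz":-0.435,"yaw":0},
])

```text
time: 15.15
ee_pos: [0.4127, 0.4188, 0.4981]
eef_rot: [0.597, 0.758, -0.163, 0.208]
contact_force: [1.4, 0.0, -0.2]
width: 0.0932
grip_force: 0.0
```

```bash
python3 -c "
from h import *
go([.42,.42,.5],[.15,.58,.5],[-.1,.58,.5],[-.14,.6,.7])"
```

```text
15.15 [0.4127 0.4188 0.4981] 
 [[-0.202, 0.972, 0.12], [0.836, 0.235, -0.495], [-0.51, 0.001, -0.86]] F [ 1.4  0.  -0.2] w 0.0932 q [-0.89  0.4  -0.35  1.14  0.47  2.05 -0.88]
[0.42, 0.42, 0.5] -> [-0.0014  0.0074 -0.0014]
[0.15, 0.58, 0.5] -> [ 0.1869 -0.2175 -0.1131]
[-0.1, 0.58, 0.5] -> [ 0.2373 -0.4605 -0.1431]
[-0.14, 0.6, 0.7] -> [ 0.1601 -0.4946 -0.3299]
```

```bash
python3 -c "
from h import *
go([.2,.55,.38],[-.12,.56,.38],[-.13,.57,.52])"
```

```text
15.15 [0.4127 0.4188 0.4981] 
 [[-0.202, 0.972, 0.12], [0.836, 0.235, -0.495], [-0.51, 0.001, -0.86]] F [ 1.4  0.  -0.2] w 0.0932 q [-0.89  0.4  -0.35  1.14  0.47  2.05 -0.88]
[0.2, 0.55, 0.38] -> [ 0.2128 -0.176   0.0111]
[-0.12, 0.56, 0.38] -> [ 0.2857 -0.4848 -0.0324]
[-0.13, 0.57, 0.52] -> [ 0.2248 -0.492  -0.159 ]
```

play_rows([
  {"jaw":-1,"tx":0.05,"ty":-0.02,"tz":0.015,"yaw":0},
  {"jaw":-1,"tx":0.09,"ty":-0.06,"tz":0.014,"yaw":0},
  {"jaw":-1,"tx":0.13,"ty":-0.1,"tz":0.013,"yaw":0},
  {"jaw":-1,"tx":0.17,"ty":-0.14,"tz":0.012,"yaw":0},
  {"jaw":-1,"tx":0.213,"ty":-0.176,"tz":0.01,"yaw":0},
  {"jaw":-1,"tx":0.227,"ty":-0.235,"tz":0,"yaw":0},
  {"jaw":-1,"tx":0.241,"ty":-0.295,"tz":-0.01,"yaw":0},
  {"jaw":-1,"tx":0.255,"ty":-0.355,"tz":-0.015,"yaw":0},
  {"jaw":-1,"tx":0.27,"ty":-0.42,"tz":-0.022,"yaw":0},
  {"jaw":-1,"tx":0.285,"ty":-0.485,"tz":-0.032,"yaw":0},
])

```text
time: 16.4
ee_pos: [-0.1123, 0.557, 0.38]
eef_rot: [0.597, 0.758, -0.162, 0.209]
contact_force: [0.0, 1.0, -0.1]
width: 0.0939
grip_force: 0.0
```

```bash
python3 -c "
from h import *
go([-.13,.57,.52],[-.13,.57,.76])"
```

```text
16.4 [-0.1123  0.557   0.38  ] 
 [[-0.201, 0.972, 0.123], [0.837, 0.236, -0.494], [-0.51, 0.004, -0.86]] F [ 0.   1.  -0.1] w 0.0939 q [-1.55  0.54 -0.53  1.21  0.14  1.98 -1.83]
[-0.13, 0.57, 0.52] -> [-0.057  -0.0136 -0.1291]
[-0.13, 0.57, 0.76] -> [-0.1793 -0.0126 -0.3356]
```

play_rows([
  {"jaw":-1,"tx":-0.03,"ty":-0.003,"tz":-0.053,"yaw":0},
  {"jaw":-1,"tx":-0.06,"ty":-0.006,"tz":-0.106,"yaw":0},
  {"jaw":-1,"tx":-0.09,"ty":-0.009,"tz":-0.16,"yaw":0},
  {"jaw":-1,"tx":-0.12,"ty":-0.012,"tz":-0.213,"yaw":0},
  {"jaw":-1,"tx":-0.15,"ty":-0.012,"tz":-0.266,"yaw":0},
  {"jaw":-1,"tx":-0.18,"ty":-0.012,"tz":-0.32,"yaw":0},
])

```text
time: 17.15
ee_pos: [-0.1194, 0.532, 0.4965]
eef_rot: [0.608, 0.766, -0.123, 0.171]
contact_force: [-0.8, 2.1, -2.6]
width: 0.0939
grip_force: 0.0
```

```bash
python3 -c "
from h import *
go([-.13,.57,.76],[-.13,.57,.96])"
```

```text
17.15 [-0.1194  0.532   0.4965] 
 [[-0.203, 0.973, 0.113], [0.889, 0.231, -0.395], [-0.411, 0.02, -0.912]] F [-0.8  2.1 -2.6] w 0.0939 q [-2.11  0.38  0.33  1.16 -0.1   2.05 -1.57]
[-0.13, 0.57, 0.76] -> [-0.0722  0.0037 -0.2564]
[-0.13, 0.57, 0.96] -> [-0.1543  0.0077 -0.4387]
```

play_rows([
  {"jaw":-1,"tx":-0.02,"ty":0,"tz":-0.06,"yaw":0},
  {"jaw":-1,"tx":-0.04,"ty":0,"tz":-0.12,"yaw":0},
  {"jaw":-1,"tx":-0.06,"ty":0,"tz":-0.18,"yaw":0},
  {"jaw":-1,"tx":-0.08,"ty":0,"tz":-0.24,"yaw":0},
  {"jaw":-1,"tx":-0.1,"ty":0,"tz":-0.3,"yaw":0},
  {"jaw":-1,"tx":-0.12,"ty":0,"tz":-0.36,"yaw":0},
])

```text
time: 17.9
ee_pos: [-0.1273, 0.484, 0.5685]
eef_rot: [0.612, 0.777, -0.088, 0.115]
contact_force: [-0.7, 0.3, -0.3]
width: 0.0941
grip_force: 0.0
```

```bash
python3 -c "
from h import *
go([-.13,.57,.76],[-.13,.57,.96])"
```

```text
17.9 [-0.1273  0.484   0.5685] 
 [[-0.224, 0.972, 0.072], [0.931, 0.235, -0.278], [-0.287, 0.004, -0.958]] F [-0.7  0.3 -0.3] w 0.0941 q [-2.51  0.25  0.8   1.2  -0.16  2.05 -1.52]
[-0.13, 0.57, 0.76] -> [ 0.0256  0.0184 -0.2075]
[-0.13, 0.57, 0.96] -> [-0.0319  0.0193 -0.3991]
```

play_rows([
  {"jaw":-1,"tx":0,"ty":0,"tz":-0.06,"yaw":0},
  {"jaw":-1,"tx":0,"ty":0,"tz":-0.12,"yaw":0},
  {"jaw":-1,"tx":0,"ty":0,"tz":-0.18,"yaw":0},
  {"jaw":-1,"tx":0,"ty":0,"tz":-0.24,"yaw":0},
  {"jaw":-1,"tx":0,"ty":0,"tz":-0.3,"yaw":0},
  {"jaw":-1,"tx":0,"ty":0,"tz":-0.36,"yaw":0},
])

```text
time: 18.65
ee_pos: [-0.1362, 0.5022, 0.6077]
eef_rot: [0.615, 0.782, -0.058, 0.078]
contact_force: [-0.0, 0.6, 0.0]
width: 0.0938
grip_force: 0.0
```

```bash
python3 -c "
from h import *
go([-.13,.57,.76],[-.13,.57,.96])"
```

```text
18.65 [-0.1362  0.5022  0.6077] 
 [[-0.231, 0.972, 0.05], [0.954, 0.236, -0.186], [-0.193, 0.005, -0.981]] F [-0.   0.6  0. ] w 0.0938 q [-2.09  0.2   0.2   1.09 -0.06  2.05 -1.68]
[-0.13, 0.57, 0.76] -> [ 0.0339  0.0228 -0.1617]
[-0.13, 0.57, 0.96] -> [-0.0047  0.0237 -0.358 ]
```

play_rows([
  {"jaw":-1,"tx":0,"ty":0,"tz":-0.06,"yaw":0},
  {"jaw":-1,"tx":0,"ty":0,"tz":-0.12,"yaw":0},
  {"jaw":-1,"tx":0,"ty":0,"tz":-0.18,"yaw":0},
  {"jaw":-1,"tx":0,"ty":0,"tz":-0.24,"yaw":0},
  {"jaw":-1,"tx":0,"ty":0,"tz":-0.3,"yaw":0},
  {"jaw":-1,"tx":0,"ty":0,"tz":-0.36,"yaw":0},
])

```text
time: 19.4
ee_pos: [-0.1388, 0.5116, 0.643]
eef_rot: [0.617, 0.785, -0.035, 0.045]
contact_force: [0.4, 0.7, -0.8]
width: 0.0941
grip_force: 0.0
```

```bash
python3 -c "
from h import *
go([-.13,.57,.76],[-.13,.57,.96])"
```

```text
19.4 [-0.1388  0.5116  0.643 ] 
 [[-0.234, 0.972, 0.027], [0.965, 0.236, -0.111], [-0.114, 0.001, -0.993]] F [ 0.4  0.7 -0.8] w 0.0941 q [-2.33  0.2   0.53  1.03 -0.11  2.05 -1.61]
[-0.13, 0.57, 0.76] -> [ 0.0409  0.0224 -0.1225]
[-0.13, 0.57, 0.96] -> [ 0.0181  0.0225 -0.3212]
```

play_rows([
  {"jaw":-1,"tx":0,"ty":0,"tz":-0.06,"yaw":0},
  {"jaw":-1,"tx":0,"ty":0,"tz":-0.12,"yaw":0},
  {"jaw":-1,"tx":0,"ty":0,"tz":-0.18,"yaw":0},
  {"jaw":-1,"tx":0,"ty":0,"tz":-0.24,"yaw":0},
  {"jaw":-1,"tx":0,"ty":0,"tz":-0.3,"yaw":0},
  {"jaw":-1,"tx":0,"ty":0,"tz":-0.36,"yaw":0},
  {"jaw":-1,"tx":0,"ty":0,"tz":-0.42,"yaw":0},
])

```text
time: 20.27
ee_pos: [-0.1384, 0.5089, 0.6795]
eef_rot: [0.618, 0.786, -0.012, 0.013]
contact_force: [0.7, 0.3, 0.4]
width: 0.0944
grip_force: 0.0
```

```bash
python3 - <<'E'
from h import *
P={n:optics.read_camera(n) for n in("top","side")}
for n,p in P.items():
    print(n,[np.round(d["xyz"],3).tolist() for d in optics.spot_in(p,"stamp_navy")[:1]])
    m=optics.silhouettes(p,"stamp_navy")[0]["region"].astype(np.uint8)
    c=max(cv2.findContours(m,0,2)[0],key=cv2.contourArea)
    print(cv2.minAreaRect(back(p,c[:,0].astype(float),.027)[:,:2].astype(np.float32)))
    u,v=proj(p,[.432,.235,.027])[0].astype(int)
    cv2.imwrite(f"pics/s_{n}.png",cv2.resize(p["frame"][v-25:v+25,u-25:u+25],(400,400),interpolation=2)[:,:,::-1]); print(u,v)
cv2.imwrite("pics/s.png",np.hstack([cv2.imread(f"pics/s_{n}.png") for n in P]))
go([.25,.5,.5],[.432,.235,.25])
E
```

```text
top [[0.433, 0.229, 0.026]]
((0.43357813358306885, 0.22691316902637482), (0.05885545164346695, 0.05745616555213928), 55.75944137573242)
211 272
side [[0.435, 0.24, 0.03]]
((0.42819350957870483, 0.24470296502113342), (0.06698643416166306, 0.08246168494224548), 50.5062255859375)
259 288
20.57 [-0.1384  0.5089  0.6797] 
 [[-0.236, 0.972, 0.006], [0.971, 0.236, -0.035], [-0.035, -0.003, -0.999]] F [-1.1  0.6  0.2] w 0.0943 q [-2.41  0.17  0.61  0.98 -0.11  2.05 -1.61]
[0.25, 0.5, 0.5] -> [-0.0938  0.3758  0.182 ]
[0.432, 0.235, 0.25] -> [-0.3852  0.4909  0.4422]
```

View pics/s.png

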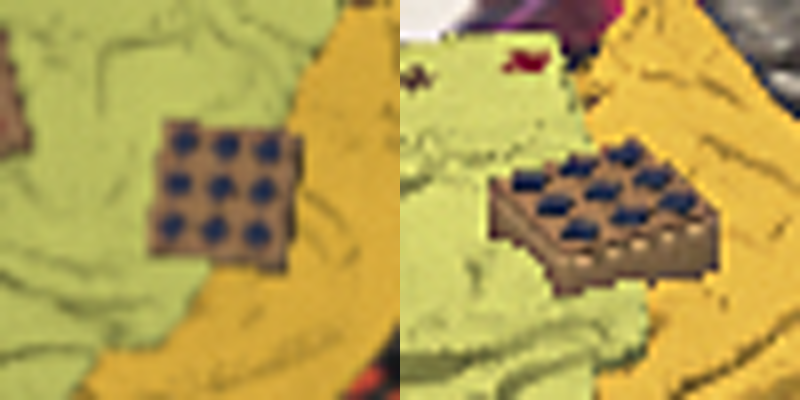

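The crops show the navy stamp with its 3x3 diamonds, centre dot at (221,188) in the top crop and (202,190) in the side crop.

```bash
python3 - <<'E'
from h import *
for n,o,d in(("top",(186,247),[(221,188),(185,142),(268,150),(172,226),(257,234)]),("side",(234,263),[(202,190),(129,182),(225,153),(181,231),(280,202)])):
    p=optics.read_camera(n); w=back(p,np.array(d)/8+o,.027)
    c=(w[1:].mean(0)+w[0])/2
    a=w[2]-w[1]+w[4]-w[3]; b=w[3]-w[1]+w[4]-w[2]
    print(n,np.round(c,4),np.degrees(np.arctan2(a[1],a[0])),np.degrees(np.arctan2(b[1],b[0])),np.linalg.norm(a)/2,np.linalg.norm(b)/2)
E
```

```text
top [0.4357 0.2256 0.027 ] -123.89917724980825 146.01948749468445 0.033652414915010996 0.03421435896391156
side [0.4356 0.2301 0.027 ] -122.42121026245287 146.8369767254825 0.034916065491268376 0.034345628772953295
```

play_rows([
  {"jaw":-1,"tx":-0.015,"ty":0.06,"tz":0.03,"yaw":8},
  {"jaw":-1,"tx":-0.03,"ty":0.12,"tz":0.06,"yaw":16},
  {"jaw":-1,"tx":-0.045,"ty":0.18,"tz":0.09,"yaw":24},
  {"jaw":-1,"tx":-0.06,"ty":0.24,"tz":0.12,"yaw":32},
  {"jaw":-1,"tx":-0.075,"ty":0.3,"tz":0.15,"yaw":40},
  {"jaw":-1,"tx":-0.094,"ty":0.36,"tz":0.18,"yaw":46.6},
  {"jaw":-1,"tx":-0.14,"ty":0.39,"tz":0.22,"yaw":46.6},
  {"jaw":-1,"tx":-0.18,"ty":0.41,"tz":0.26,"yaw":46.6},
  {"jaw":-1,"tx":-0.22,"ty":0.43,"tz":0.3,"yaw":46.6},
  {"jaw":-1,"tx":-0.26,"ty":0.44,"tz":0.33,"yaw":46.6},
])

```text
time: 21.92
ee_pos: [0.3443, 0.361, 0.3687]
eef_rot: [0.879, 0.477, -0.006, 0.017]
contact_force: [1.2, 0.0, -0.6]
width: 0.0939
grip_force: 0.0
```

```bash
python3 -c "
from h import *
go([.4356,.228,.16],[.4356,.228,.06],[.4356,.228,.008])"
```

```text
21.93 [0.3443 0.361  0.3687] 
 [[0.544, 0.839, 0.006], [0.838, -0.544, -0.035], [-0.026, 0.024, -0.999]] F [ 1.2  0.  -0.6] w 0.0939 q [-1.95 -0.01  1.01  1.79  0.03  1.38 -1.52]
[0.4356, 0.228, 0.16] -> [-0.0563  0.1439  0.2138]
[0.4356, 0.228, 0.06] -> [-0.0537  0.1415  0.3137]
[0.4356, 0.228, 0.008] -> [-0.0523  0.1402  0.3657]
```

play_rows([
  {"jaw":-1,"tx":-0.014,"ty":0.036,"tz":0.05,"yaw":0},
  {"jaw":-1,"tx":-0.028,"ty":0.072,"tz":0.1,"yaw":0},
  {"jaw":-1,"tx":-0.042,"ty":0.108,"tz":0.15,"yaw":0},
  {"jaw":-1,"tx":-0.056,"ty":0.144,"tz":0.2,"yaw":0},
  {"jaw":-1,"tx":-0.055,"ty":0.143,"tz":0.25,"yaw":0},
  {"jaw":-1,"tx":-0.054,"ty":0.142,"tz":0.29,"yaw":0},
  {"jaw":-1,"tx":-0.054,"ty":0.141,"tz":0.31,"yaw":0},
  {"jaw":-1,"tx":-0.054,"ty":0.141,"tz":0.31,"yaw":0},
])

```text
time: 22.92
ee_pos: [0.4335, 0.2288, 0.0641]
eef_rot: [0.879, 0.477, -0.007, 0.017]
contact_force: [0.0, -0.6, 0.4]
width: 0.0937
grip_force: 0.0
```

```bash
python3 - <<'E'
from h import *
go([.4356,.228,.008])
p=optics.read_camera("side"); u,v=proj(p,[.4356,.228,.03])[0].astype(int)
cv2.imwrite("pics/g.png",cv2.resize(p["frame"][v-40:v+30,u-40:u+40],(640,560),interpolation=2)[:,:,::-1])
E
```

```text
22.93 [0.4335 0.2288 0.0641] 
 [[0.545, 0.839, 0.004], [0.838, -0.544, -0.037], [-0.029, 0.024, -0.999]] F [ 0.  -0.6  0.4] w 0.0937 q [-1.35  0.47  0.88  2.16 -0.48  0.75 -0.72]
[0.4356, 0.228, 0.008] -> [0.0021 0.0008 0.0561]
```

View pics/g.png

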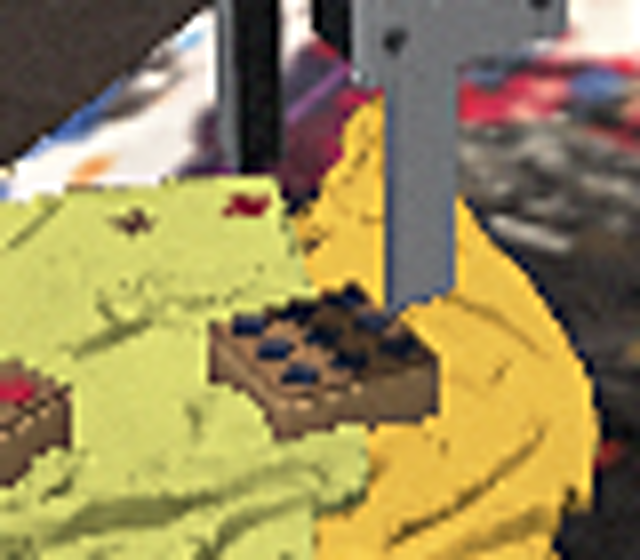

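The fingers straddle the stamp at (420,300) and (250,165). I'll descend and grip.

play_rows([
  {"jaw":-1,"tx":0.002,"ty":0.001,"tz":0.03,"yaw":0},
  {"jaw":-1,"tx":0.002,"ty":0.001,"tz":0.05,"yaw":0},
  {"jaw":-1,"tx":0.002,"ty":0.001,"tz":0.055,"yaw":0},
  {"jaw":1,"tx":0.002,"ty":0.001,"tz":0.055,"yaw":0},
  {"jaw":1,"tx":0.002,"ty":0.001,"tz":0.055,"yaw":0},
  {"jaw":1,"tx":0.002,"ty":0.001,"tz":0.055,"yaw":0},
  {"jaw":1,"tx":0.002,"ty":0.001,"tz":0.055,"yaw":0},
  {"jaw":1,"tx":0.002,"ty":0.001,"tz":0.055,"yaw":0},
])

```text
time: 23.98
ee_pos: [0.4364, 0.229, 0.0102]
eef_rot: [0.879, 0.477, -0.006, 0.017]
contact_force: [-0.9, -0.6, 6.6]
width: 0.0549
grip_force: 30.0
```

```bash
python3 -c "
from h import *
st()
print(U(UP,[[-.137,0,.01],[-.195,0,.028]]))"
```

```text
23.98 [0.4364 0.229  0.0102] 
 [[0.544, 0.839, 0.006], [0.839, -0.544, -0.035], [-0.026, 0.024, -0.999]] F [-0.9 -0.6  6.6] w 0.0549 q [-1.25  0.55  0.77  2.18 -0.59  0.64 -0.63]
[[ 0.47050489 -0.20063553  0.01      ]
 [ 0.46030403 -0.14353962  0.028     ]]
```

```bash
python3 -c "
from h import *
go([.4364,.229,.25],[.49,.05,.25],[.473,-.2,.2],[.473,-.2,.1])"
```

```text
23.98 [0.4364 0.229  0.0102] 
 [[0.544, 0.839, 0.006], [0.839, -0.544, -0.035], [-0.026, 0.024, -0.999]] F [-0.9 -0.6  6.6] w 0.0549 q [-1.25  0.55  0.77  2.18 -0.59  0.64 -0.63]
[0.4364, 0.229, 0.25] -> [-0.0062  0.0057 -0.2396]
[0.49, 0.05, 0.25] -> [-0.1271  0.1479 -0.2331]
[0.473, -0.2, 0.2] -> [-0.3447  0.2684 -0.1745]
[0.473, -0.2, 0.1] -> [-0.3421  0.266  -0.0746]
```

play_rows([
  {"jaw":1,"tx":-0.001,"ty":0.001,"tz":-0.05,"yaw":0},
  {"jaw":1,"tx":-0.003,"ty":0.003,"tz":-0.11,"yaw":0},
  {"jaw":1,"tx":-0.005,"ty":0.005,"tz":-0.17,"yaw":0},
  {"jaw":1,"tx":-0.02,"ty":0.02,"tz":-0.22,"yaw":-5},
  {"jaw":1,"tx":-0.055,"ty":0.06,"tz":-0.24,"yaw":-12},
  {"jaw":1,"tx":-0.09,"ty":0.105,"tz":-0.24,"yaw":-20},
  {"jaw":1,"tx":-0.127,"ty":0.148,"tz":-0.235,"yaw":-28},
  {"jaw":1,"tx":-0.18,"ty":0.178,"tz":-0.22,"yaw":-35},
  {"jaw":1,"tx":-0.235,"ty":0.208,"tz":-0.205,"yaw":-43},
  {"jaw":1,"tx":-0.29,"ty":0.238,"tz":-0.19,"yaw":-43},
])

```text
time: 25.22
ee_pos: [0.4779, -0.123, 0.2161]
eef_rot: [0.641, 0.767, -0.011, 0.013]
contact_force: [0.9, 0.7, -1.6]
width: 0.0552
grip_force: 29.9
```

```bash
python3 -c "
from h import *
go([.473,-.2,.15],[.473,-.2,.07],[.473,-.2,.03])"
```

```text
25.23 [ 0.4779 -0.123   0.2161] 
 [[-0.177, 0.984, 0.006], [0.984, 0.178, -0.034], [-0.035, 0.0, -0.999]] F [ 0.9  0.7 -1.6] w 0.0552 q [-0.93  0.19  1.17  2.04 -0.17  1.01  0.5 ]
[0.473, -0.2, 0.15] -> [-0.0726 -0.0185  0.0686]
[0.473, -0.2, 0.07] -> [-0.0698 -0.0185  0.1486]
[0.473, -0.2, 0.03] -> [-0.0684 -0.0185  0.1885]
```

play_rows([
  {"jaw":1,"tx":-0.025,"ty":-0.006,"tz":0.02,"yaw":0},
  {"jaw":1,"tx":-0.05,"ty":-0.012,"tz":0.04,"yaw":0},
  {"jaw":1,"tx":-0.072,"ty":-0.0185,"tz":0.07,"yaw":0},
  {"jaw":1,"tx":-0.071,"ty":-0.0185,"tz":0.105,"yaw":0},
  {"jaw":1,"tx":-0.07,"ty":-0.0185,"tz":0.14,"yaw":0},
  {"jaw":1,"tx":-0.07,"ty":-0.0185,"tz":0.14,"yaw":0},
])

```text
time: 25.98
ee_pos: [0.4713, -0.1988, 0.0774]
eef_rot: [0.643, 0.766, -0.013, 0.012]
contact_force: [0.0, 0.0, -1.0]
width: 0.0547
grip_force: 29.9
```

```bash
python3 - <<'E'
from h import *
go([.473,-.2,.0225])
a=[optics.read_camera(n) for n in("top","side")]
ims=[]
for p in a:
    b=proj(p,[.472,-.2,.03])[0]; print(b)
    x,y=(b-[35,40]).astype(int); ims.append(cv2.resize(p["frame"][y:y+70,x:x+70],(400,400),interpolation=2))
cv2.imwrite("pics/d.png",np.hstack(ims)[:,:,::-1])
E
```

```text
25.98 [ 0.4713 -0.1988  0.0774] 
 [[-0.173, 0.985, 0.001], [0.984, 0.173, -0.035], [-0.035, -0.005, -0.999]] F [ 0.  0. -1.] w 0.0547 q [-0.47  0.46  0.91  2.13 -0.49  0.76  0.92]
[0.473, -0.2, 0.0225] -> [0.0004 0.0018 0.0549]
[324.25661945 200.84605417]
[312.15061004 222.29752455]
```

View pics/d.png

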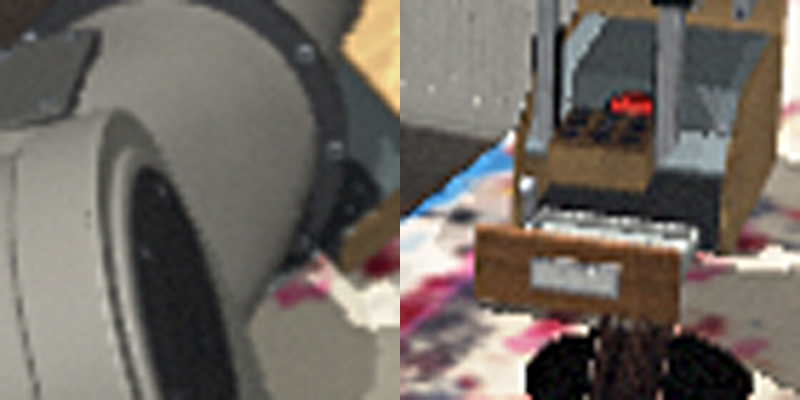

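The side crop shows the gripped stamp, pattern up, at (602,160). It is above the drawer and centred between the side walls at (525–695,225). I'll lower it and let go.

play_rows([
  {"jaw":1,"tx":0,"ty":0,"tz":0.025,"yaw":0},
  {"jaw":1,"tx":0,"ty":0,"tz":0.045,"yaw":0},
  {"jaw":1,"tx":0,"ty":0,"tz":0.053,"yaw":0},
  {"jaw":1,"tx":0,"ty":0,"tz":0.056,"yaw":0},
  {"jaw":1,"tx":0,"ty":0,"tz":0.056,"yaw":0},
])

```text
time: 26.7
ee_pos: [0.4738, -0.2007, 0.0236]
eef_rot: [0.642, 0.766, -0.011, 0.014]
contact_force: [0.9, 1.3, -0.9]
width: 0.0547
grip_force: 29.9
```

play_rows([
  {"jaw":-0.6,"tx":0,"ty":0,"tz":0,"yaw":0},
  {"jaw":-0.6,"tx":0,"ty":0,"tz":0,"yaw":0},
  {"jaw":-0.6,"tx":0,"ty":0,"tz":0,"yaw":0},
  {"jaw":-0.6,"tx":0,"ty":0,"tz":0,"yaw":0},
  {"jaw":-0.6,"tx":0,"ty":0,"tz":-0.03,"yaw":0},
  {"jaw":-0.6,"tx":0,"ty":0,"tz":-0.08,"yaw":0},
  {"jaw":-0.6,"tx":0,"ty":0,"tz":-0.14,"yaw":0},
  {"jaw":-0.6,"tx":0,"ty":0,"tz":-0.2,"yaw":0},
])

```text
time: 27.7
ee_pos: [0.4717, -0.1939, 0.2244]
eef_rot: [0.643, 0.766, -0.012, 0.013]
contact_force: [0.4, 1.1, 0.7]
width: 0.0752
grip_force: 0.0
```

```bash
python3 look.py e1; python3 -c "
from h import *
go([.4,-.28,.42],[.3,-.43,.5],[.11,-.57,.6],[.11,-.6,.7])"
```

```text
27.7 [ 0.4717 -0.1939  0.2244] 
 [[-0.173, 0.985, 0.005], [0.984, 0.173, -0.035], [-0.036, -0.002, -0.999]] F [0.4 1.1 0.7] w 0.0752 q [-0.76  0.23  1.17  2.   -0.21  1.04  0.68]
tray_front [([0.465, -0.143, 0.028], 0.79)]
tray_floor [([0.461, -0.145, 0.027], 0.96)]
stamp_navy [([0.475, -0.199, 0.038], 0.43)]
release_top [([0.487, -0.265, 0.079], 0.39)]
27.95 [ 0.4721 -0.193   0.2224] 
 [[-0.175, 0.985, 0.006], [0.984, 0.175, -0.034], [-0.035, -0.0, -0.999]] F [0.1 0.  0.5] w 0.0753 q [-0.76  0.23  1.17  2.01 -0.22  1.03  0.69]
[0.4, -0.28, 0.42] -> [-0.0798 -0.0863 -0.1949]
[0.3, -0.43, 0.5] -> [-0.2127 -0.2111 -0.2703]
[0.11, -0.57, 0.6] -> [-0.3206 -0.4227 -0.3666]
[0.11, -0.6, 0.7] -> [-0.3536 -0.428  -0.4655]
```

View pics/e1.png

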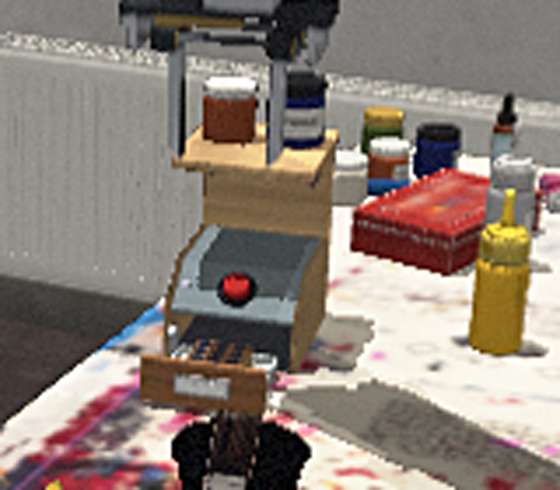

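The stamp lies in the drawer with its pattern showing at (225,350 in the crop). Next I'll tilt the tool again for the push.

play_rows([
  {"jaw":1,"tx":-0.005,"ty":-0.005,"tz":-0.06,"yaw":0},
  {"jaw":1,"tx":-0.01,"ty":-0.02,"tz":-0.12,"yaw":0},
  {"jaw":1,"tx":-0.04,"ty":-0.05,"tz":-0.17,"yaw":0},
  {"jaw":1,"tx":-0.08,"ty":-0.086,"tz":-0.2,"yaw":0},
  {"jaw":1,"tx":-0.125,"ty":-0.125,"tz":-0.22,"yaw":0},
  {"jaw":1,"tx":-0.17,"ty":-0.165,"tz":-0.245,"yaw":0},
  {"jaw":1,"tx":-0.213,"ty":-0.211,"tz":-0.27,"yaw":0},
  {"jaw":1,"tx":-0.24,"ty":-0.263,"tz":-0.295,"yaw":0},
  {"jaw":1,"tx":-0.27,"ty":-0.315,"tz":-0.32,"yaw":0},
  {"jaw":1,"tx":-0.3,"ty":-0.37,"tz":-0.345,"yaw":0},
])

```text
time: 29.2
ee_pos: [0.1837, -0.5197, 0.564]
eef_rot: [0.642, 0.766, -0.012, 0.013]
contact_force: [0.2, -1.6, 0.7]
width: 0.0005
grip_force: 0.0
```

```bash
python3 -c "
from h import *
go([.105,-.6,.62],[.105,-.6,.92])"
```

```text
29.2 [ 0.1837 -0.5197  0.564 ] 
 [[-0.174, 0.985, 0.004], [0.984, 0.174, -0.036], [-0.036, -0.002, -0.999]] F [ 0.2 -1.6  0.7] w 0.0005 q [-0.73 -0.46  1.28  1.34  0.49  1.88  0.86]
[0.105, -0.6, 0.62] -> [-0.0673 -0.0916 -0.0534]
[0.105, -0.6, 0.92] -> [-0.0781 -0.0922 -0.3532]
```

play_rows([
  {"jaw":1,"tx":-0.03,"ty":-0.04,"tz":-0.03,"yaw":0},
  {"jaw":1,"tx":-0.06,"ty":-0.08,"tz":-0.06,"yaw":0},
  {"jaw":1,"tx":-0.07,"ty":-0.092,"tz":-0.11,"yaw":0},
  {"jaw":1,"tx":-0.07,"ty":-0.092,"tz":-0.17,"yaw":0},
  {"jaw":1,"tx":-0.075,"ty":-0.092,"tz":-0.23,"yaw":0},
  {"jaw":1,"tx":-0.08,"ty":-0.092,"tz":-0.29,"yaw":0},
  {"jaw":1,"tx":-0.08,"ty":-0.092,"tz":-0.35,"yaw":0},
])

```text
time: 30.08
ee_pos: [0.0944, -0.5287, 0.7078]
eef_rot: [0.641, 0.765, -0.03, 0.048]
contact_force: [0.7, -0.0, -0.0]
width: 0.0006
grip_force: 0.0
```

```bash
python3 -c "
from h import *
go([.105,-.6,.92])"
```

```text
30.07 [ 0.0944 -0.5287  0.7078] 
 [[-0.173, 0.984, 0.036], [0.978, 0.176, -0.107], [-0.112, 0.017, -0.994]] F [ 0.7 -0.  -0. ] w 0.0006 q [-0.62 -0.33  1.37  1.02  0.42  2.05  1.16]
[0.105, -0.6, 0.92] -> [-0.0954  0.0014 -0.2028]
```

Outward tilt is building (6.5°), so I'll keep going.

play_rows([
  {"jaw":1,"tx":-0.015,"ty":0,"tz":-0.06,"yaw":0},
  {"jaw":1,"tx":-0.03,"ty":0,"tz":-0.12,"yaw":0},
  {"jaw":1,"tx":-0.045,"ty":0,"tz":-0.18,"yaw":0},
  {"jaw":1,"tx":-0.06,"ty":0,"tz":-0.24,"yaw":0},
  {"jaw":1,"tx":-0.075,"ty":0,"tz":-0.3,"yaw":0},
])

```text
time: 30.7
ee_pos: [0.0845, -0.4787, 0.7849]
eef_rot: [0.64, 0.762, -0.058, 0.085]
contact_force: [-1.2, 0.7, 1.6]
width: 0.0005
grip_force: 0.0
```

play_rows([
  {"jaw":1,"tx":-0.02,"ty":0,"tz":-0.06,"yaw":0},
  {"jaw":1,"tx":-0.04,"ty":0,"tz":-0.12,"yaw":0},
  {"jaw":1,"tx":-0.06,"ty":0,"tz":-0.18,"yaw":0},
  {"jaw":1,"tx":-0.08,"ty":0,"tz":-0.24,"yaw":0},
  {"jaw":1,"tx":-0.1,"ty":0,"tz":-0.3,"yaw":0},
])

```text
time: 31.32
ee_pos: [0.0801, -0.4931, 0.8259]
eef_rot: [0.641, 0.755, -0.08, 0.113]
contact_force: [-0.2, -1.4, -0.3]
width: 0.0003
grip_force: 0.0
```

```bash
python3 -c "
from h import *
go([.105,-.6,.92])"
```

```text
31.32 [ 0.0801 -0.4931  0.8259] 
 [[-0.152, 0.986, 0.069], [0.95, 0.165, -0.266], [-0.273, 0.025, -0.962]] F [-0.2 -1.4 -0.3] w 0.0003 q [ 0.36  0.06  1.07  0.79 -0.09  2.05  1.53]
[0.105, -0.6, 0.92] -> [-0.1311  0.0093 -0.0604]
```

play_rows([
  {"jaw":1,"tx":-0.03,"ty":0,"tz":-0.055,"yaw":0},
  {"jaw":1,"tx":-0.06,"ty":0,"tz":-0.11,"yaw":0},
  {"jaw":1,"tx":-0.09,"ty":0,"tz":-0.165,"yaw":0},
  {"jaw":1,"tx":-0.12,"ty":0,"tz":-0.22,"yaw":0},
  {"jaw":1,"tx":-0.15,"ty":0,"tz":-0.275,"yaw":0},
  {"jaw":1,"tx":-0.18,"ty":0,"tz":-0.33,"yaw":0},
])

```text
time: 32.08
ee_pos: [0.0884, -0.525, 0.8591]
eef_rot: [0.634, 0.753, -0.103, 0.144]
contact_force: [-0.3, 0.3, -0.4]
width: 0.0006
grip_force: 0.0
```

play_rows([
  {"jaw":1,"tx":-0.035,"ty":0,"tz":-0.055,"yaw":0},
  {"jaw":1,"tx":-0.07,"ty":0,"tz":-0.11,"yaw":0},
  {"jaw":1,"tx":-0.105,"ty":0,"tz":-0.165,"yaw":0},
  {"jaw":1,"tx":-0.14,"ty":0,"tz":-0.22,"yaw":0},
  {"jaw":1,"tx":-0.175,"ty":0,"tz":-0.275,"yaw":0},
  {"jaw":1,"tx":-0.21,"ty":0,"tz":-0.33,"yaw":0},
])

```text
time: 32.83
ee_pos: [0.0892, -0.5447, 0.8908]
eef_rot: [0.629, 0.747, -0.126, 0.174]
contact_force: [0.3, -0.2, 1.3]
width: 0.0004
grip_force: 0.0
```

```bash
python3 -c "
from h import *
go([.3,-.3,.68],[.45,-.05,.4])"
```

```text
32.83 [ 0.0892 -0.5447  0.8908] 
 [[-0.149, 0.984, 0.101], [0.896, 0.177, -0.407], [-0.418, 0.03, -0.908]] F [ 0.3 -0.2  1.3] w 0.0004 q [ 0.94  0.18  0.59  0.51 -0.19  2.05  1.55]
[0.3, -0.3, 0.68] -> [0.2761 0.2443 0.1131]
[0.45, -0.05, 0.4] -> [0.5949 0.4277 0.2809]
```

play_rows([
  {"jaw":1,"tx":0.045,"ty":0.04,"tz":0.018,"yaw":0},
  {"jaw":1,"tx":0.09,"ty":0.08,"tz":0.037,"yaw":0},
  {"jaw":1,"tx":0.135,"ty":0.12,"tz":0.055,"yaw":0},
  {"jaw":1,"tx":0.18,"ty":0.16,"tz":0.073,"yaw":0},
  {"jaw":1,"tx":0.23,"ty":0.2,"tz":0.093,"yaw":0},
  {"jaw":1,"tx":0.276,"ty":0.244,"tz":0.113,"yaw":0},
  {"jaw":1,"tx":0.325,"ty":0.272,"tz":0.138,"yaw":0},
  {"jaw":1,"tx":0.375,"ty":0.3,"tz":0.165,"yaw":0},
  {"jaw":1,"tx":0.42,"ty":0.328,"tz":0.19,"yaw":0},
  {"jaw":1,"tx":0.465,"ty":0.355,"tz":0.215,"yaw":0},
])

```text
time: 34.08
ee_pos: [0.3697, -0.1844, 0.5482]
eef_rot: [0.629, 0.747, -0.126, 0.174]
contact_force: [1.1, -1.0, -0.2]
width: 0.0007
grip_force: 0.0
```

```bash
python3 - <<'E'
from h import *
from scipy.optimize import least_squares
go([.455,-.095,.25],[.455,-.095,.12],[.455,-.1,.03])
T,S=[optics.read_camera(n) for n in("top","side")]
# cup rim centre: top(275,262), side(319,245)
r=least_squares(lambda X:np.r_[proj(T,X)[0]-[277,260],proj(S,X)[0]-[319,246]],[.4,.0,.05]); print("cup",r.x,r.fun)
print("cup base/rim px", np.round(back(S,[[318,278],[318,242]],0),3).tolist())
E
```

```text
34.08 [ 0.3697 -0.1844  0.5482] 
 [[-0.148, 0.984, 0.101], [0.896, 0.177, -0.407], [-0.419, 0.03, -0.908]] F [ 1.1 -1.  -0.2] w 0.0007 q [ 0.32 -0.28 -0.28  1.72  0.34  1.56  0.24]
[0.455, -0.095, 0.25] -> [0.1923 0.0906 0.2429]
[0.455, -0.095, 0.12] -> [0.2467 0.0867 0.3609]
[0.455, -0.1, 0.03] -> [0.2799 0.083  0.4446]
cup [0.35653044 0.03823943 0.07521104] [ 0.43328777  0.46842946 -0.53985326 -0.14802397]
cup base/rim px [[0.339, 0.077, 0.0], [0.423, -0.132, 0.0]]
```

```bash
python3 -c "
from h import *
go([.457,-.112,.25],[.457,-.114,.1],[.459,-.118,.032])"
```

```text
34.17 [ 0.3704 -0.1822  0.5451] 
 [[-0.155, 0.983, 0.098], [0.896, 0.182, -0.406], [-0.417, 0.025, -0.909]] F [ 0.3 -0.2  0. ] w 0.0005 q [ 0.32 -0.28 -0.28  1.72  0.34  1.56  0.24]
[0.457, -0.112, 0.25] -> [0.1724 0.0907 0.2482]
[0.457, -0.114, 0.1] -> [0.2331 0.0867 0.3853]
[0.459, -0.118, 0.032] -> [0.2576 0.0862 0.4489]
```

play_rows([
  {"jaw":1,"tx":0.035,"ty":0.018,"tz":0.05,"yaw":0},
  {"jaw":1,"tx":0.07,"ty":0.036,"tz":0.1,"yaw":0},
  {"jaw":1,"tx":0.105,"ty":0.055,"tz":0.15,"yaw":0},
  {"jaw":1,"tx":0.14,"ty":0.073,"tz":0.2,"yaw":0},
  {"jaw":1,"tx":0.173,"ty":0.09,"tz":0.248,"yaw":0},
  {"jaw":1,"tx":0.194,"ty":0.089,"tz":0.295,"yaw":0},
  {"jaw":1,"tx":0.215,"ty":0.088,"tz":0.34,"yaw":0},
  {"jaw":1,"tx":0.233,"ty":0.087,"tz":0.385,"yaw":0},
  {"jaw":1,"tx":0.25,"ty":0.086,"tz":0.43,"yaw":0},
  {"jaw":1,"tx":0.257,"ty":0.086,"tz":0.449,"yaw":0},
])

```text
time: 35.42
ee_pos: [0.4604, -0.1237, 0.0349]
eef_rot: [0.629, 0.747, -0.127, 0.173]
contact_force: [0.5, 1.0, 0.8]
width: 0.0006
grip_force: 0.0
```

```bash
python3 -c "
from h import *
go([.460,-.122,.03],[.4785,-.225,.03],[.4805,-.240,.03],[.4815,-.248,.03],[.4825,-.252,.03])"
```

```text
35.42 [ 0.4604 -0.1237  0.0349] 
 [[-0.149, 0.984, 0.098], [0.896, 0.177, -0.407], [-0.418, 0.027, -0.908]] F [0.5 1.  0.8] w 0.0006 q [ 0.16  0.38 -0.42  2.29  0.94  0.75 -0.85]
[0.46, -0.122, 0.03] -> [ 0.0036 -0.0003  0.0037]
[0.4785, -0.225, 0.03] -> [-0.0915 -0.0003  0.0475]
[0.4805, -0.24, 0.03] -> [-0.1052 -0.001   0.0538]
[0.4815, -0.248, 0.03] -> [-0.1125 -0.0014  0.0572]
[0.4825, -0.252, 0.03] -> [-0.1162 -0.0011  0.0589]
```

play_rows([
  {"jaw":1,"tx":-0.008,"ty":0,"tz":0.008,"yaw":0},
  {"jaw":1,"tx":-0.018,"ty":0,"tz":0.013,"yaw":0},
  {"jaw":1,"tx":-0.03,"ty":0,"tz":0.019,"yaw":0},
  {"jaw":1,"tx":-0.043,"ty":0,"tz":0.025,"yaw":0},
  {"jaw":1,"tx":-0.056,"ty":0,"tz":0.031,"yaw":0},
  {"jaw":1,"tx":-0.069,"ty":0,"tz":0.037,"yaw":0},
  {"jaw":1,"tx":-0.081,"ty":0,"tz":0.043,"yaw":0},
  {"jaw":1,"tx":-0.092,"ty":0,"tz":0.0475,"yaw":0},
  {"jaw":1,"tx":-0.099,"ty":-0.001,"tz":0.051,"yaw":0},
  {"jaw":1,"tx":-0.105,"ty":-0.001,"tz":0.054,"yaw":0},
])

```text
time: 36.67
ee_pos: [0.482, -0.2403, 0.0333]
eef_rot: [0.629, 0.747, -0.126, 0.175]
contact_force: [-2.0, 7.6, -0.1]
width: 0.0003
grip_force: 3.9
```

```bash
python3 look.py f1; python3 -c "
from h import *
go([.4815,-.248,.03],[.4825,-.252,.03],[.483,-.256,.03])"
```

```text
36.67 [ 0.482  -0.2403  0.0333] 
 [[-0.147, 0.984, 0.103], [0.896, 0.176, -0.407], [-0.419, 0.032, -0.907]] F [-2.   7.6 -0.1] w 0.0003 q [ 0.34  0.41 -0.32  2.23  1.01  0.65 -0.65]
tray_front [([0.474, -0.249, 0.027], 0.63)]
tray_floor [([0.471, -0.249, 0.025], 0.94)]
stamp_navy [([0.457, -0.342, 0.232], 0.68)]
release_top [([0.474, -0.25, 0.03], 0.51)]
36.92 [ 0.4819 -0.2401  0.0333] 
 [[-0.147, 0.984, 0.103], [0.896, 0.176, -0.408], [-0.419, 0.032, -0.907]] F [-1.8  5.9  0.4] w 0.0003 q [ 0.34  0.41 -0.32  2.23  1.01  0.65 -0.65]
[0.4815, -0.248, 0.03] -> [-0.0056 -0.0019  0.0062]
[0.4825, -0.252, 0.03] -> [-0.0093 -0.0016  0.0079]
[0.483, -0.256, 0.03] -> [-0.013  -0.0018  0.0096]
```

play_rows([
  {"jaw":1,"tx":-0.0036,"ty":0,"tz":0.0017,"yaw":0},
  {"jaw":1,"tx":-0.0064,"ty":0,"tz":0.003,"yaw":0},
  {"jaw":1,"tx":-0.0082,"ty":0,"tz":0.0038,"yaw":0},
  {"jaw":1,"tx":-0.0082,"ty":0,"tz":0.0038,"yaw":0},
])

```text
time: 37.42
ee_pos: [0.4834, -0.249, 0.0331]
eef_rot: [0.629, 0.747, -0.126, 0.175]
contact_force: [-1.6, 5.1, 1.3]
width: 0.0004
grip_force: 2.4
```

play_rows([
  {"jaw":1,"tx":-0.0027,"ty":0,"tz":0.0013,"yaw":0},
  {"jaw":1,"tx":-0.0045,"ty":0,"tz":0.0021,"yaw":0},
  {"jaw":1,"tx":-0.0045,"ty":0,"tz":0.0021,"yaw":0},
])

```text
time: 37.8
ee_pos: [0.4842, -0.251, 0.0324]
eef_rot: [0.628, 0.748, -0.125, 0.174]
contact_force: [-10.0, 23.3, 15.9]
width: 0.0004
grip_force: 12.6
```

play_rows([
  {"jaw":1,"tx":0.01,"ty":0,"tz":-0.005,"yaw":0},
  {"jaw":1,"tx":0.03,"ty":0,"tz":-0.015,"yaw":0},
  {"jaw":1,"tx":0.04,"ty":0,"tz":-0.06,"yaw":0},
  {"jaw":1,"tx":0.05,"ty":0,"tz":-0.12,"yaw":0},
  {"jaw":1,"tx":0.05,"ty":0,"tz":-0.18,"yaw":0},
  {"jaw":1,"tx":0.05,"ty":0,"tz":-0.24,"yaw":0},
  {"jaw":1,"tx":0.05,"ty":0,"tz":-0.24,"yaw":0},
  {"jaw":1,"tx":0.05,"ty":0,"tz":-0.24,"yaw":0},
])

```text
time: 38.8
ee_pos: [0.452, -0.1114, 0.2292]
eef_rot: [0.629, 0.747, -0.126, 0.174]
contact_force: [-0.4, 0.1, -0.8]
width: 0.0003
grip_force: 0.0
```

```bash
python3 look.py f2
```

```text
38.8 [ 0.452  -0.1114  0.2292] 
 [[-0.147, 0.984, 0.102], [0.896, 0.176, -0.408], [-0.419, 0.031, -0.907]] F [-0.4  0.1 -0.8] w 0.0003 q [ 0.27  0.04 -0.52  2.14  0.53  1.04 -0.36]
tray_front [([0.486, -0.251, 0.029], 0.7)]
tray_floor [([0.482, -0.254, 0.028], 0.68)]
stamp_navy []
release_top [([0.487, -0.268, 0.08], 0.57)]
```

View pics/f2.png

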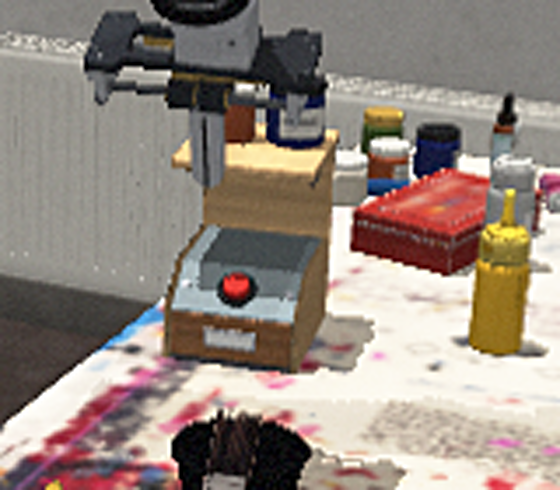

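The drawer front is flush with the case at (230,335), a second after the push was released. The button is up at (237,287) and the jars are in place, so I'm handing the job in.

```bash
python3 -c "
from workcell import ctrl
print(ctrl.sign_off())"
```

```text
the job is handed in; nothing more can be done
None
```

I put the navy stamp away in the drawer, pushed it shut and handed the job in at about 39 s of the 64 s limit. The last picture shows the drawer flush, the button up and the jars in place. The stamp can't be seen inside, the red stamp wasn't checked again at the end, and the hand-in gave no verdict.

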